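# Screw the lid onto the travel mug and stand it on the coaster

### The job

Close the steel travel mug while it stands where it is: set its lid level on the neck, turn the lid backward (anticlockwise from above) until its lugs drop into the thread, then screw it forward (clockwise) right up to its stop so that it stays drawn down on the seal. Only then carry the closed mug to the round cork coaster and stand it upright with its whole foot on the coaster. Leave the mouse, stapler, sticky notes and glue stick where they are.

Things in the scene. Friction and masses are not known exactly. Their poses are not given: they have to be found in the camera images.
- mug: Insulated steel travel mug, hollow, 0.75 kg, body 76 mm across, 72 mm tall to the shoulder, silicone foot 72 mm across; black D handle reaching 68 mm from the axis at heights 12 to 58 mm. Origin: centre of the foot's underside; z up the axis, x toward the handle. The foot slips round on the desk only above about 0.2 N m; screwing needs under 0.15. Once closed it may be carried by its lid.
- neck_top (a point): Centre of the mug's rim, 91.5 mm above its origin. Steel neck 43 mm across from 72 to 88 mm, bevelled above. Round it a quick thread, crest 53 mm across, in three equal parts; clockwise from above each is: a 42 degree gap; a 64 degree ramp 3 mm thick, underside falling from 82 to 77 mm; a 14 degree post, 71 to 84 mm high, the stop. One gap is centred over the handle (+x).
- seal (a joint): Soft grey ring under the lid's ceiling that bears on the mug's rim: 0 when free, grows as it is pressed upward into the lid (m), 0.0035 to 0.004 when the lid is closed, at most 0.0048. Spring about 0.7 N per mm. It lifts a lid that is not locked by the thread back up.
- thread_start (a point): Point on the mug in the middle of the thread gap over the handle, 24.9 mm from the axis, 80 mm above the mug's origin. With the lugs dropped into the gaps the lid's origin is 77 to 78 mm above the mug's; with the lugs on top of ramps or posts, 80 to 84 mm. There, turning forward only runs the lugs against the posts; turning back climbs up to 4 mm, then drops 7.
- thread_stop (a point): Point on the mug where the centre of a lug lies when the lid is screwed up to its stop: 76 degrees clockwise of thread_start, 24.9 mm from the axis, 76 mm above the mug's origin. The lid's origin is then 74 mm above the mug's origin: it has come down about 3.5 mm on the way, and the thread holds it by itself.
- lid: Black round lid, 61 mm across, 34 mm tall, straight fluted side, 0.065 kg, lying open side down on the desk. Origin: centre of the skirt's lower edge, z up. Inside 56 mm across, 19 mm deep, with three lugs (8 mm long, 3 mm thick, at the lower edge, reaching in to 46 mm across) at +x and 120 degrees either side. A grey tab on top points to +x. Play on the neck 1.4 mm all round. Grip it at any yaw.
- coaster: Round cork coaster, 120 mm across, 5 mm thick, fixed to the desk. Origin: centre of its underside, so its top is 5 mm above. Mind the bookshelf that overhangs the back of the desk: its underside is 0.47 m above the desk and its front edge is at x = 0.61.
- lug_0 (a point): Centre of the lid's lug at the lid's +x (under the tab), 24.9 mm from the axis, 2.4 mm above the lid's origin.
- lug_1 (a point): The same for the lug 120 degrees anticlockwise of lug_0.
- lug_2 (a point): The same for the lug 240 degrees anticlockwise of lug_0.
- mouse: Dark computer mouse, 104 x 66 x 37 mm, loose, at the back right. Origin: centre of its underside.
- stapler: Blue stapler, 34 x 141 x 46 mm, loose, at the back left. Origin: centre of its underside.
- note_block: Yellow block of sticky notes, 77 x 77 x 24 mm, loose, near the robot on the right. Origin: centre of its underside.
- glue_stick: Glue stick standing upright, 27 mm across, 92 mm tall, loose, at the back left. Origin: centre of its underside.

How it is judged:
By the outcome, as a careful person would: the job done as asked, in the order asked, and still so for the second after the job is handed in, with the robot touching nothing.
It also fails if it takes over 67 s, if anything falls off the work surface, if the arm or the gripper's body presses on something with over 40 N, if the wrist force passes 120 N, or if a joint passes its speed limit or range.

### The arm

A 6-joint arm with a two-finger parallel gripper is mounted at the origin on a cart in front of the work surface, level with it; the furniture and walls round the work are solid. World frame = base frame: x ahead of the robot, y to its left, z up, the work surface at z = 0. Lengths are in mm, angles in rad, forces in N, time in s.
With the tool pointing down it reaches from about 300 to 875 mm from the base axis. Payload 6.4 kg.
Tool frame: the origin (TCP) lies midway between the tips of the shut fingers; the grasp point (between the pads) lies 19 mm behind it (ctrl.pinch_z is the distance from the TCP to the grasp point, in mm); z points along the fingers, y is the direction in which the jaws open and shut (so a half turn about z gives the same grasp; the last joint's range is limited). The gripper opens to 88 mm and grips with 3 to 60 N. Pads are 18 mm wide; open, the fingers measure 123 mm over their backs; the gripper's body (75 mm by 187 mm) begins 45 mm behind the grasp point.
Start: joints at [0.895, 0.181, 1.607, -0, 1.354, -0.206], TCP at [260.299, 512.724, 238.714] pointing down, gripper open.
Joint ranges: [-2.99, 2.99], [-0.89, 2.07], [0.3, 2.58], [-1.14, 4.28], [0, 2.63], [-3.12, 3.12]. Speed limits (rad/s): [2.57, 2.57, 3.01, 3.14, 3.14, 3.14].

### API

Orientations are given as a unit quaternion [w, x, y, z].
In Python, from cell import ctrl gives the robot as it stands.
- The arm moves only by the tool play_rows, never from a script. Its argument "commands" is a list of rows, each a list of 5 numbers: the shift along the tool's x, y, z in mm, then the turn about the tool's z in degrees, then the gripper's target within -1 to 1 (shut at 1, half-way at 0, fully open at -1). A call has 1 to 10 rows; each row shifts and turns the commanded pose from where the row before left it, along the tool's axes as they then stand; what a row does not reach is not made up. A row lasts 1/10 s, in which the tool goes at most 50 mm and 8.59 degrees, less where a joint would pass 70% of its speed; a pose out of reach is approached as far as the arm can. A call with a gripper value outside its range is refused whole. The fingers move at their own pace and stop on an object; the grip force is fixed at half the most. Time passes only in rows, so rows that do not move let the fingers close. It gives the time, the measured TCP pose, the force and the opening at its end, in the units of the state.
- ctrl.sense(): the state, without advancing time (a new reading comes with each control period).
- ctrl.get_image(name): name is "scene" or "top"; returns (picture, depth): 420x560x3 uint8, red, green, blue; 420x560 float32, mm along the optical axis (not along the pixel's ray), 0 where there is no reading.
- ctrl.calibration(name): a dict with "fovy" (degrees; the focal length in pixels is half the picture's height over the tangent of half this angle, whatever the lens; pixels are square), "cx", "cy" (the principal point, pixels), "view" (4x4, takes a point from world to camera coordinates). Camera axes: x right, y up, looking along -z (the intrinsics and any distortion apply to the point x, -y, -z); pixel columns grow to the right and rows downward; lengths in mm; the calibration is good to about 2 mm. A picture is of the moment at which its call begins. calibration takes no time and is no camera call.
- ctrl.hand_in(): hands the job in, once; it reports no verdict.
Trained networks look in the newest picture that a camera, given by its name, has taken for a name from the list of things; names that differ only in an ending like _2 or _b are one class to them, and where a whole thing is asked for, a point or a joint stands for the part that bears it (a point fixed in the world has none). Each returns a list of dicts, best first, with "confidence" (0 to 1); they miss things now and then, are a little off and sometimes report something else, mostly with a low value. They report only what shows in the picture. A call takes as long as a camera call.
- ctrl.look_for(label, camera): "location" ([x, y, z] in mm, in the coordinates of the camera as it stood for that picture, good to about 4 mm: the middle of the surface that is visible of it).
- ctrl.regions_of(label, camera): "pixels" (420x560 bool, what is visible of it).
The state is a dict: "time_s": time; "joint_pos": joint angles; "joint_vel": joint speeds; "joint_torque": joint torques, N m; "eef_pos": TCP position; "tcp_rot": TCP orientation; "contact_force": force on the tool from outside, world axes, zero at the start; "moment": the same for the moment, N m; "gripper_width": finger opening in mm.
Only numpy, scipy, OpenCV 4.12 (cv2) and the standard library are available. Lean on these libraries where they do the work, as an engineer would, in place of code of your own. Each camera call takes 0.05 s, during which the arm holds its last target. There are 200 camera calls.

## Working session

There is one attempt and no reset: what is moved stays moved. The work goes in short steps, Python scripts to look and compute and a tool call to move; the robot and the scene stay as the last step left them, time stands still between calls to the robot, and variables do not carry over. Pictures are saved under pics/ and viewed, about 8 in all and at most 12, crops included, and the job is handed in when it is done.

Besides the shell and the picture viewer there is one more tool, called after ">>>" by a JSON object that holds its "fn" and its "kwargs", one argument or row to a line. play_rows: Moves the arm, as the interface text tells. Its arguments: {"type":"object","properties":{"commands":{"type":"array","items":{"type":"array","items":{"type":"number"}}}},"required":["commands"]}

```bash
ls; mkdir -p pics; cat > h.py <<'E'
import numpy as np, cv2
from cell import ctrl
def K(n):
    c=ctrl.calibration(n); f=210/np.tan(np.radians(c["fovy"])/2)
    return f,c["cx"],c["cy"],np.array(c["view"]),c
def cloud(n,d):
    f,cx,cy,V,c=K(n); v,u=np.mgrid[0:420,0:560]
    P=np.stack([(u-cx)/f*d,-(v-cy)/f*d,-d,np.ones_like(d)],-1)
    return (P@np.linalg.inv(V).T)[...,:3]
def proj(n,p):
    f,cx,cy,V,c=K(n); q=V@np.append(p,1); return cx-f*q[0]/q[2], cy+f*q[1]/q[2]
def fitc(xy):
    A=np.c_[2*xy,np.ones(len(xy))]; s=np.linalg.lstsq(A,(xy**2).sum(1),rcond=None)[0]
    return s[:2],np.sqrt(s[2]+s[:2]@s[:2])
E
python3 - <<'E'
from h import *
for n in("scene","top"):
    im,d=ctrl.get_image(n); cv2.imwrite(f"pics/{n}0.png",im[...,::-1]); print(K(n)[4])
    np.savez(f"{n}0.npz",im=im,d=d)
    for l in("mug","lid","coaster"):
        P=cloud(n,d)
        for r in ctrl.look_for(l,n)[:2]:
            print(n,l,(np.linalg.inv(K(n)[3])@np.append(r["location"],1))[:3].round(),round(r["confidence"],2))
s=ctrl.sense();print({k:np.round(v,3) for k,v in s.items()}, ctrl.pinch_z)
E
```

```text
pics
{'fovy': 44.2902540945849, 'cx': 281.47345763840616, 'cy': 210.75333257478744, 'view': array([[ 2.36849206e-01, -9.71391913e-01,  1.73264513e-02,
        -8.16058739e+01],
       [ 4.06547403e-01,  1.15292131e-01,  9.06326063e-01,
        -2.60192867e+02],
       [-8.82395412e-01, -2.07618585e-01,  4.22223710e-01,
        -1.01127873e+03],
       [ 0.00000000e+00,  0.00000000e+00,  0.00000000e+00,
         1.00000000e+00]])}
scene mug [ 484. -103.   56.] 0.58
scene lid [ 437. -282.    6.] 0.73
scene coaster [ 438. -285.    5.] 0.68
{'fovy': 48.48244320453737, 'cx': 288.5220855836475, 'cy': 213.3974434564845, 'view': array([[-1.04948826e-02, -9.99865262e-01, -1.26220231e-02,
         4.88040791e+01],
       [ 9.88393459e-01, -1.22859308e-02,  1.51418049e-01,
        -5.05370174e+02],
       [-1.51552720e-01, -1.08864104e-02,  9.88389224e-01,
        -1.28553282e+03],
       [ 0.00000000e+00,  0.00000000e+00,  0.00000000e+00,
         1.00000000e+00]])}
top mug [505. -93.  68.] 0.82
top lid [510. 376.  32.] 0.75
top coaster [ 444. -279.    7.] 0.63
{'time_s': np.float64(0.4), 'joint_pos': array([ 0.895,  0.181,  1.607,  0.   ,  1.354, -0.206]), 'joint_vel': array([ 0.001, -0.001, -0.   ,  0.   ,  0.002, -0.001]), 'joint_torque': array([-0.0000e+00, -4.3333e+01, -3.4170e+01,  7.0000e-02,  3.3000e-02,
       -0.0000e+00]), 'eef_pos': array([260.263, 512.677, 238.594]), 'tcp_rot': array([-0.   ,  0.233,  0.973, -0.   ]), 'contact_force': array([-0.24 , -0.486, -0.112]), 'moment': array([-0.016,  0.041, -0.083]), 'gripper_width': np.float64(88.087)} 18.700000000000003
```

View pics/top0.png

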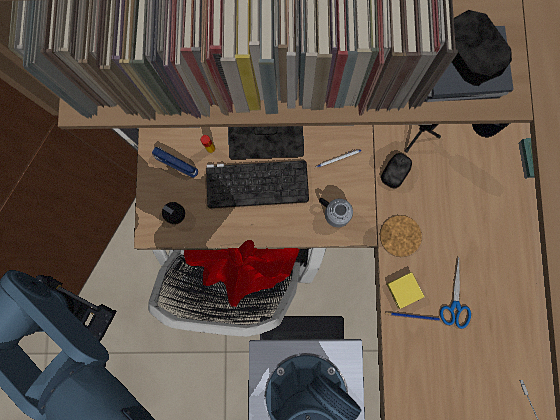

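View pics/scene0.png

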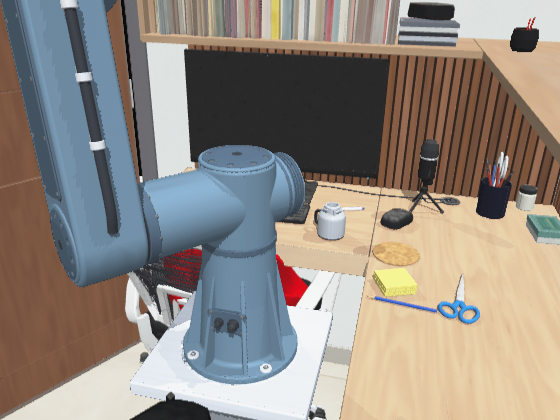

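```bash
python3 - <<'E'
from h import *
z=np.load("top0.npz"); im,d=z["im"],z["d"]; P=cloud("top",d)
def sel(c,r,lo,hi): 
    m=(np.hypot(P[...,0]-c[0],P[...,1]-c[1])<r)&(P[...,2]>lo)&(P[...,2]<hi)&(d>0); return P[m],im[m],m
for n,c,r,lo,hi in(("desk_mug",(440,-60),40,-20,20),("desk_lid",(430,376),30,-20,20),("lidtop",(510,376),45,25,45),("mug shoulder",(500,-95),55,64,77),("neck",(500,-95),35,80,100),("coaster",(443,-279),80,-9,15),("handle",(520,-70),60,45,62)):
    p,c_,m=sel(c,r,lo,hi); 
    if len(p): print(n,len(p),np.median(p,0).round(1),p.min(0).round(),p.max(0).round())
# coaster by colour region
m=ctrl.regions_of("coaster","top")[0]["pixels"]; q=P[m]; print("coaster reg",m.sum(),((q.min(0)+q.max(0))/2).round(1),np.median(q,0).round(1),np.ptp(q,axis=0))
for l in("lid","mug"):
    m=ctrl.regions_of(l,"top")[0]["pixels"];q=P[m];print(l,m.sum(),q.min(0).round(),q.max(0).round())
    if l=="lid":
        t=q[q[:,2]>25]; print((t.min(0)+t.max(0))/2, t.mean(0))
a=cv2.resize(im[185:240,145:200],None,fx=7,fy=7,interpolation=cv2.INTER_CUBIC)
b=cv2.resize(im[185:240,310:365],None,fx=7,fy=7,interpolation=cv2.INTER_CUBIC)
o=np.hstack([a,b]); o=np.clip(o.astype(float)*1.6,0,255).astype(np.uint8)
cv2.imwrite("pics/crop.png",o[...,::-1])
E
```

```text
desk_mug 538 [444.1 -59.3  -0.8] [ 414. -100.  -19.] [480. -21.  18.]
desk_lid 279 [434.5 375.8  -0.5] [414. 347.  -9.] [459. 405.   6.]
lidtop 361 [514.7 376.5  32.7] [486. 346.  25.] [545. 407.  40.]
mug shoulder 220 [502.8 -93.9  68.5] [ 473. -134.   64.] [541. -64.  77.]
neck 154 [505.6 -99.   87.5] [ 484. -123.   80.] [532. -74.  97.]
coaster 2373 [ 441.7 -278.5    2. ] [ 364. -358.   -9.] [ 522. -200.   14.]
handle 87 [513.8 -67.3  58.3] [ 470. -129.   46.] [547. -46.  62.]
coaster reg 1401 [ 404.5 -154.9  668.8] [ 441.7 -278.9    4. ] [ 198.60176324  366.89245025 1357.95573653]
lid 348 [305.  29.  13.] [ 542.  405. 1348.]
[423.52402457 216.99084533 686.49025392] [512.09106163 373.52980327  40.75430138]
mug 662 [ 305. -135.  -10.] [ 549.   29. 1348.]
```

View pics/crop.png

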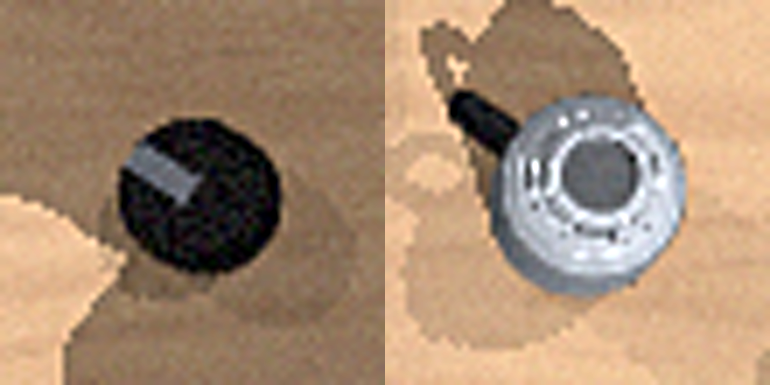

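```bash
cat >> h.py <<'E'
def ring(c,r,z,k=72):
    t=np.linspace(0,2*np.pi,k); return np.c_[c[0]+r*np.cos(t),c[1]+r*np.sin(t),0*t+z]
def pj(n,p):
    f,cx,cy,V,_=K(n); q=np.c_[p,np.ones(len(p))]@V.T; return np.c_[cx-f*q[:,0]/q[:,2],cy+f*q[:,1]/q[:,2]]
def model(n,c,S,sc=4):
    m=np.zeros((420*sc,560*sc),np.uint8)
    for r,z0,z1 in S:
        h=cv2.convexHull(((pj(n,np.r_[ring(c,r,z0),ring(c,r,z1)])+.5)*sc).astype(np.int32)); cv2.fillConvexPoly(m,h,1)
    return cv2.resize(m.astype(np.float32),(560,420),interpolation=cv2.INTER_AREA)
def fit(n,mask,c0,S,w=None):
    from scipy.optimize import minimize
    w=1 if w is None else w
    f=lambda c:(w*np.abs(model(n,c,S)-mask)).sum()
    r=minimize(f,c0,method="Nelder-Mead",options=dict(initial_simplex=np.array(c0)+[[0,0],[6,0],[0,6]],xatol=.2,maxfev=60)); return r.x,r.fun
def unproj(n,u,v,z):
    f,cx,cy,V,_=K(n); Vi=np.linalg.inv(V); o=Vi[:3,3]; d=Vi[:3,:3]@[(u-cx)/f,-(v-cy)/f,-1]
    return (o+d*(z-o[2])/d[2])[:2]
E
python3 - <<'E'
from h import *
z=np.load("top0.npz"); im,d=z["im"],z["d"].astype(float)
g=im.max(2).astype(float); sat=im.max(2).astype(int)-im.min(2)
print("cam",np.linalg.inv(K("top")[3])[:3,3].round())
# lid
win=np.zeros((420,560),bool); win[195:230,158:192]=1
lab=((g<45)|(sat<12)&(g<110))&win; k,L,st,_=cv2.connectedComponentsWithStats(lab.astype(np.uint8))
lm=L==1+st[1:,4].argmax(); c,e=fit("top",lm,[513,376],[(30.5,0,34)]); print("lid",c,e,lm.sum())
tab=lm&(g>55)&win; v,u=np.nonzero(cv2.erode(lm.astype(np.uint8),np.ones((3,3)))*tab); T=np.array([unproj("top",a,b,34) for a,b in zip(u,v)]); mu=T.mean(0)
a=np.linalg.svd(T-mu)[2][0]; print("tab",len(u),mu,np.degrees(np.arctan2(*(mu-c)[::-1])),"axis",np.degrees(np.arctan2(a[1],a[0])))
# mug body: grey (low sat), not dark wood
win[:]=0; win[194:232,325:356]=1
mm=(sat<28)&(g>60)&win; k,L,st,_=cv2.connectedComponentsWithStats(mm.astype(np.uint8)); mm=L==1+st[1:,4].argmax()
S=[(38,1,72),(23,72,91.5)]
w=np.ones((420,560)); hx=[int(x) for x in pj("top",np.array([[530,-60,55.]]))[0]]
c,e=fit("top",mm,[500,-98],S); print("mug",c,e,mm.sum(),hx)
blk=(g<40)&(cv2.dilate((mm*1).astype(np.uint8),np.ones((15,15)))>0); v,u=np.nonzero(blk); 
win[:]=0; win[190:212,312:334]=1; v,u=np.nonzero((g<40)&win); T=np.array([unproj("top",a,b,55) for a,b in zip(u,v)]); mu=T.mean(0)
print("handle",len(u),mu,np.hypot(*(mu-c)),np.degrees(np.arctan2(*(mu-c)[::-1])))
# coaster
hsv=cv2.cvtColor(im,cv2.COLOR_RGB2HSV); m=ctrl.regions_of("coaster","top")
m=max(m,key=lambda r:r["pixels"][236,401])["pixels"]; print("coaster",fit("top",m,[442,-279],[(60,0,5)]),m.sum())
o=im.copy()
o=cv2.resize(im[185:240,310:365],None,fx=8,fy=8,interpolation=cv2.INTER_NEAREST)
for r,zz,col in((38,72,(255,0,0)),(38,1,(255,0,0)),(21.5,88,(0,255,0))):
    cv2.polylines(o,[((pj("top",ring(c,r,zz))-[310,185]+.5)*8).astype(np.int32)],True,col)
cv2.imwrite("pics/ov.png",o[...,::-1])
E
```

```text
cam [ 305.   29. 1348.]
lid [515.36586428 377.04913425] 33.375 398
tab 10 [523.66150176 387.77784305] 52.28813654807169 axis -126.66887035823864
mug [505.71010972 -98.02646897] 90.0 600 [325, 203]
handle 53 [534.5639214 -56.0041324] 50.974691950334105 55.525325701461064
coaster (array([ 443.06477261, -279.09449959]), np.float64(48.4375)) 1401
```

View pics/ov.png

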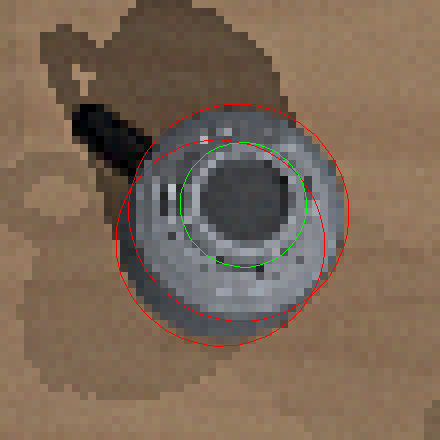

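>>> {"fn": "play_rows", "kwargs": {
  "commands": [
    [-20,0,0,0,-1],
    [-36,-1,0,0,-1],
    [-40,-1,0,0,-1],
    [-40,-1,0,0,-1],
    [-40,-1,0,0,-1],
    [-40,-1,0,0,-1],
    [-36,-0.3,0,0,-1],
    [-24,0,0,0,-1],
    [-12.9,0,0,0,-1],
    [0,0,0,7,-1]
  ]
}}

```text
time_s: 1.6
eef_pos: [516.8, 376.2, 238.4]
tcp_rot: [-0.0, 0.293, 0.956, -0.0]
contact_force: [0.4, 0.1, -0.4]
gripper_width: 88.0
```

>>> {"fn": "play_rows", "kwargs": {
  "commands": [
    [0,0,20,7,-1],
    [0,0,35,7,-1],
    [0,0,40,6,-1],
    [0,0,30,0,-1],
    [0,0,15,0,-1],
    [0,0,0,0,-1]
  ]
}}

```text
time_s: 2.2
eef_pos: [513.6, 376.9, 96.3]
tcp_rot: [-0.001, 0.453, 0.892, -0.002]
contact_force: [0.1, -0.6, -0.1]
gripper_width: 88.0
```

```bash
cat >> h.py <<'E'
from scipy.spatial.transform import Rotation as R
def st(t=None):
    s=ctrl.sense(); q=s["tcp_rot"]; M=R.from_quat([q[1],q[2],q[3],q[0]]).as_matrix()
    print("t",round(s["time_s"],2),"p",s["eef_pos"].round(1),"j",s["joint_pos"].round(2),"F",np.round(s["contact_force"],1),"M",np.round(s["moment"],2),"w",round(float(s["gripper_width"]),1),"yawx",np.degrees(np.arctan2(M[1,0],M[0,0])).round(1),"tilt",M[:,2].round(3))
    if t is not None: print("tool shift",(M.T@(np.array(t)-s["eef_pos"])).round(1))
    return s,M
E
python3 -c "
from h import *
st([515.4,377,5])"
```

```text
t 2.2 p [513.6 376.9  96.3] j [ 0.45  0.47  1.54  0.    1.14 -0.18] F [ 0.1 -0.6 -0.1] M [-0.02  0.05  0.01] w 88.0 yawx 126.1 tilt [-0.004 -0.002 -1.   ]
tool shift [-1.   1.9 91.3]
```

>>> {"fn": "play_rows", "kwargs": {
  "commands": [
    [-1,1.9,20,0,-1],
    [0,0,30,0,-1],
    [0,0,25,0,-1],
    [0,0,11,0,-1],
    [0,0,5,0,-1],
    [0,0,0,0,-1],
    [0,0,0,0,-1]
  ]
}}

```text
time_s: 2.9
eef_pos: [518.8, 378.2, 9.5]
tcp_rot: [0.001, 0.453, 0.891, 0.001]
contact_force: [0.8, -0.3, 0.3]
gripper_width: 88.1
```

```bash
python3 -c "
from h import *
st([515.4,377,5])"
```

```text
t 2.9 p [518.8 378.2   9.5] j [ 0.45  0.6   1.55  0.    0.99 -0.18] F [ 0.8 -0.3  0.3] M [-0.03 -0.02 -0.02] w 88.1 yawx 126.1 tilt [ 0.002  0.001 -1.   ]
tool shift [ 1.1 -3.4  4.5]
```

>>> {"fn": "play_rows", "kwargs": {
  "commands": [
    [1,-3.4,4,0,-1],
    [0,0,0,0,-1],
    [0,0,0,0,-1],
    [0,0,0,0,-1]
  ]
}}

```text
time_s: 3.3
eef_pos: [514.4, 376.4, 4.0]
tcp_rot: [0.0, 0.453, 0.891, 0.0]
contact_force: [-0.1, -0.1, 0.0]
gripper_width: 87.9
```

```bash
python3 -c "
from h import *
st([515.4,377,5])"
```

```text
t 3.3 p [514.4 376.4   4. ] j [ 0.45  0.6   1.56  0.    0.98 -0.18] F [-0.1 -0.1  0. ] M [-0.01  0.04 -0.05] w 87.9 yawx 126.1 tilt [ 0.  0. -1.]
tool shift [-0.1  1.2 -1. ]
```

>>> {"fn": "play_rows", "kwargs": {
  "commands": [
    [0,1,0,0,1],
    [0,0,0,0,1],
    [0,0,0,0,1],
    [0,0,0,0,1],
    [0,0,0,0,1],
    [0,0,0,0,1],
    [0,0,0,0,1],
    [0,0,0,0,1]
  ]
}}

```text
time_s: 4.1
eef_pos: [515.1, 376.9, 3.7]
tcp_rot: [0.0, 0.453, 0.891, 0.0]
contact_force: [0.0, -0.2, 0.2]
gripper_width: 62.2
```

```bash
python3 -c "
from h import *
st([515.4,377,5])"
```

```text
t 4.1 p [515.1 376.9   3.7] j [ 0.45  0.6   1.56 -0.    0.98 -0.18] F [ 0.  -0.2  0.2] M [-0.07  0.06  0.02] w 62.2 yawx 126.1 tilt [ 0.  0. -1.]
tool shift [-0.1  0.3 -1.3]
```

>>> {"fn": "play_rows", "kwargs": {
  "commands": [
    [0,0,0,0,1],
    [0,0,0,0,1],
    [0,0,-10,0,1],
    [0,0,-25,0,1],
    [0,0,-35,0,1],
    [0,0,-35,0,1],
    [0,0,-25,0,1],
    [0,0,-10,0,1],
    [-8,-6,0,0,1],
    [-22,-17,0,0,1]
  ]
}}

```text
time_s: 5.1
eef_pos: [513.3, 339.4, 142.7]
tcp_rot: [-0.0, 0.452, 0.892, -0.0]
contact_force: [0.3, -0.9, -1.5]
gripper_width: 61.7
```

>>> {"fn": "play_rows", "kwargs": {
  "commands": [
    [-32,-24,0,0,1],
    [-35,-27,0,0,1],
    [-36,-27,0,0,1],
    [-36,-27,0,0,1],
    [-36,-27,0,0,1],
    [-36,-27,0,0,1],
    [-36,-28,0,0,1],
    [-36,-28,0,0,1],
    [-32,-25,0,0,1],
    [-20,-16,0,0,1]
  ]
}}

```text
time_s: 6.1
eef_pos: [502.6, -85.1, 141.8]
tcp_rot: [-0.002, 0.454, 0.891, -0.0]
contact_force: [0.3, 0.1, 0.2]
gripper_width: 61.7
```

>>> {"fn": "play_rows", "kwargs": {
  "commands": [
    [-12,-9,0,0,1],
    [-1,0,0,5,1],
    [0,0,0,7,1],
    [0,0,0,7,1],
    [0,0,0,7,1],
    [0,0,0,4,1],
    [0,0,0,0,1],
    [0,0,0,0,1],
    [0,0,0,0,1]
  ]
}}

```text
time_s: 7.0
eef_pos: [504.6, -97.9, 143.2]
tcp_rot: [-0.0, 0.668, 0.744, -0.0]
contact_force: [-0.0, 0.0, -0.5]
gripper_width: 61.9
```

```bash
python3 - <<'E'
from h import *
s,M=st([505.5,-98,140]); im,d=ctrl.get_image("top"); np.savez("top1.npz",im=im,d=d)
im2,d2=ctrl.get_image("scene"); np.savez("scene1.npz",im=im2,d=d2)
u,v=proj("scene",[505,-98,100]); u,v=int(u),int(v)
a=cv2.resize(im[165:245,295:375],(480,480),interpolation=cv2.INTER_NEAREST)
b=cv2.resize(im2[v-40:v+40,u-25:u+25],(300,480),interpolation=cv2.INTER_CUBIC)
cv2.imwrite("pics/held.png",np.hstack([a,b])[...,::-1]); print(u,v)
E
```

```text
t 7.0 p [504.6 -97.9 143.2] j [-0.42  0.16  1.84  0.    1.14 -0.53] F [-0.   0.  -0.5] M [-0.08  0.05 -0.1 ] w 61.9 yawx 96.2 tilt [-0.001  0.    -1.   ]
tool shift [-0.2  0.9  3.2]
331 201
```

View pics/held.png

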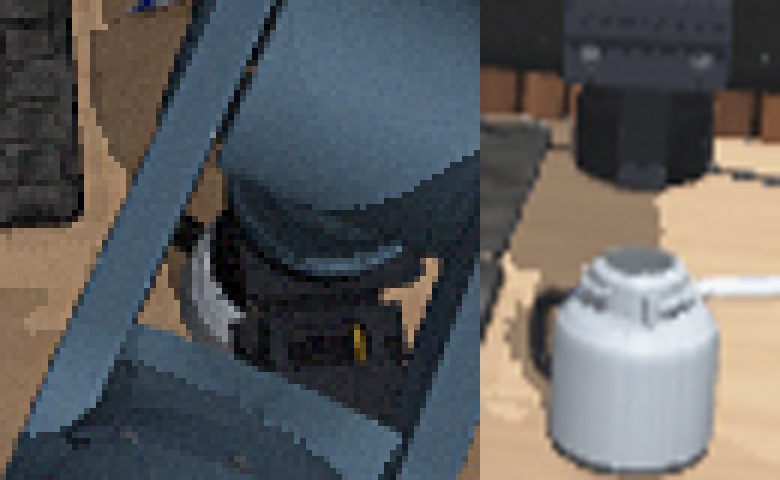

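```bash
python3 - <<'E'
from h import *
z=np.load("scene1.npz"); im=z["im"].astype(int); g=im.max(2); sat=im.max(2)-im.min(2)
for p in([505.5,-98,91.5],[505.5,-98,40],[504.6,-97.9,142]): print(p,proj("scene",p))
# body edges per row
def edges(row,mask):
    w=np.nonzero(mask[row])[0]; return w
o=(306,161)
for row in range(208,240,4): print(row,im[row,310:355].sum(1)//3)
print('lid')
for row in(176,180,184,188,190): print(row,im[row,315:355].sum(1)//3)
hull=lambda c,S:[(lambda q:(q.min(0).round(1),q.max(0).round(1)))(pj("scene",np.r_[ring(c,r,a),ring(c,r,b)])) for r,a,b in S]
print(hull([505.5,-98],[(38,1,72),(14,91.5,91.5)]),hull([504.6,-97.9],[(30.5,139.5,173.5)]))
E
```

```text
[505.5, -98, 91.5] (np.float64(331.25373301880546), np.float64(204.49974450399964))
[505.5, -98, 40] (np.float64(330.1672679382274), np.float64(221.55548396384057))
[504.6, -97.9, 142] (np.float64(332.26467040633935), np.float64(187.37177577880271))
208 [181 195 195 193 192 148 125 109 110 125 125 125 123 171 179 161 140 166
 178 196 207 221 236 236 232 231 221 207 182 177 194 220 235 246 246 246
 246 246 245 244 244 244 244 244 244]
212 [187 184 125 148 104  38  35  51 111 137 169 201 197 186 189 120 130 161
 172 178 180 187 186 135 186 180 194 168 138 118 143 209 219 214 190 195
 196 196 195 196 196 196 196 196 197]
216 [138 125 126 125  57  41  42  82 118 142 168 195 202 204 209 213 217 222
 226 227 213 226 227 225 220 227 229 232 232 231 230 227 224 222 212 179
 198 197 197 197 197 198 199 199 199]
220 [193 127 127 127  78  43  66  60 120 133 142 149 157 162 171 180 185 191
 200 207 209 215 219 220 217 216 214 212 209 201 201 196 184 174 162 161
 194 194 195 195 195 195 195 195 194]
224 [192 191 192 179 126 126 115  87 122 136 144 151 158 161 167 172 175 180
 186 190 185 189 191 
[... 861 characters left out ...]

 36 36 35 34 33 37 73 72 76 76 73 70 47 38 85 87]
184 [ 71  73  60 123 124 124  77  32  32  29  30  32  30  31  44  42  42  42
  42  42  42  42  34  33  30  32  33  33  48  52 175 175 174 174 172 129
 131 131  87  87]
188 [ 72 119 126 125 125 125 118  30  31  32  31  31  32  32  43  55  54  43
  43  53  54  44  30  31  30  32  32  36  42  98 141 195 195 196 197 197
 197 197 197 197]
190 [ 72 125 125 126 125 125 125 120 112  69  48  31  30  35  57  57  57  58
  57  58  59  58  30  31  29  30  30  44 136 174 174 174 174  75  85  65
  87 116 120 121]
[(array([315.7, 205.3]), array([344.8, 240.6])), (array([326.1, 202.4]), array([336.4, 206.6]))] [(array([320.8, 172.2]), array([344.6, 192.7]))]
```

>>> {"fn": "play_rows", "kwargs": {
  "commands": [
    [0,0.8,10,0,1],
    [0,0,18,0,1],
    [0,0,12,0,1],
    [0,0,5,0,1],
    [0,0,0,0,1],
    [0,0,0,0,1],
    [0,0,0,0,1]
  ]
}}

```text
time_s: 7.8
eef_pos: [506.3, -98.3, 99.4]
tcp_rot: [0.001, 0.669, 0.744, 0.0]
contact_force: [0.1, -0.4, -1.0]
gripper_width: 61.9
```

```bash
python3 - <<'E'
from h import *
s,M=st([505.5,-98,88]); im2,d2=ctrl.get_image("scene")
b=cv2.resize(im2[165:245,305:365],(600,800)[:2],interpolation=cv2.INTER_CUBIC)[:600]
b=cv2.resize(im2[165:245,305:360],(412,600),interpolation=cv2.INTER_CUBIC)
cv2.imwrite("pics/near.png",b[...,::-1])
E
```

```text
t 7.8 p [506.3 -98.3  99.4] j [-0.42  0.22  1.87  0.    1.05 -0.53] F [ 0.1 -0.4 -1. ] M [-0.04  0.09  0.05] w 61.9 yawx 96.1 tilt [ 0.001 -0.001 -1.   ]
tool shift [ 0.4 -0.8 11.4]
```

View pics/near.png

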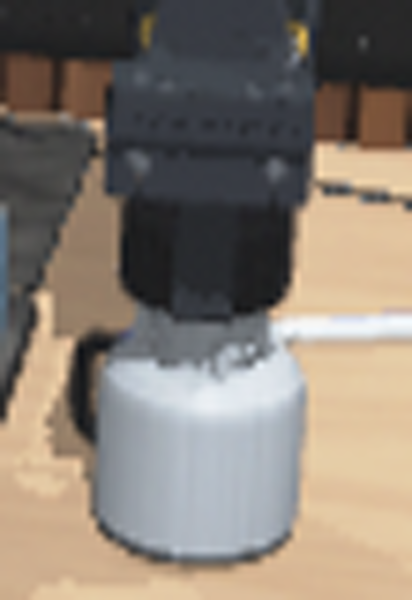

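>>> {"fn": "play_rows", "kwargs": {
  "commands": [
    [0,-0.4,2,0,1],
    [0,0,3,0,1],
    [0,0,3,0,1],
    [0,0,1,0,1],
    [0,0,0,0,1],
    [0,0,0,0,1]
  ]
}}

```text
time_s: 8.45
eef_pos: [505.3, -98.3, 89.6]
tcp_rot: [-0.0, 0.669, 0.744, -0.0]
contact_force: [-0.5, -2.1, -1.2]
gripper_width: 61.9
```

```bash
python3 -c "
from h import *
st([505.5,-98,88])"
```

```text
t 8.45 p [505.3 -98.3  89.6] j [-0.42  0.24  1.87 -0.    1.03 -0.53] F [-0.5 -2.1 -1.2] M [-0.33  0.12 -0.01] w 61.9 yawx 96.1 tilt [-0. -0. -1.]
tool shift [0.3 0.2 1.6]
```

>>> {"fn": "play_rows", "kwargs": {
  "commands": [
    [-0.7,0,1,0,1],
    [0,0,1,0,1],
    [0,0,0.5,0,1],
    [0,0,0,0,1],
    [0,0,0,0,1]
  ]
}}

```text
time_s: 8.95
eef_pos: [505.6, -98.9, 87.4]
tcp_rot: [0.0, 0.669, 0.744, 0.0]
contact_force: [-0.9, -0.1, 1.3]
gripper_width: 61.8
```

```bash
python3 -c "
from h import *
st([505.5,-98,88])"
```

```text
t 8.95 p [505.6 -98.9  87.4] j [-0.42  0.24  1.87  0.    1.03 -0.53] F [-0.9 -0.1  1.3] M [-0.04  0.08  0.02] w 61.8 yawx 96.1 tilt [ 0. -0. -1.]
tool shift [ 0.9 -0.  -0.6]
```

>>> {"fn": "play_rows", "kwargs": {
  "commands": [
    [0,0,0.5,0,1],
    [0,0,0.5,-3,1],
    [0,0,0,-4,1],
    [0,0,0,-4,1],
    [0,0,0,0,1]
  ]
}}

```text
time_s: 9.45
eef_pos: [506.8, -99.4, 87.6]
tcp_rot: [0.002, 0.593, 0.805, 0.0]
contact_force: [-0.2, 0.2, 7.2]
gripper_width: 62.0
```

```bash
python3 -c "
from h import *
st([505.5,-98,88])"
```

```text
t 9.45 p [506.8 -99.4  87.6] j [-0.42  0.24  1.87  0.    1.02 -0.72] F [-0.2  0.2  7.2] M [-0.05  0.08  0.03] w 62.0 yawx 107.2 tilt [ 0.003 -0.001 -1.   ]
tool shift [ 1.7 -0.8 -0.4]
```

>>> {"fn": "play_rows", "kwargs": {
  "commands": [
    [0,0,0,-4,1],
    [0,0,0,-4,1],
    [0,0,0,0,1]
  ]
}}

```text
time_s: 9.75
eef_pos: [505.3, -98.8, 86.1]
tcp_rot: [-0.0, 0.536, 0.844, -0.0]
contact_force: [-0.3, -0.1, -0.1]
gripper_width: 61.7
```

>>> {"fn": "play_rows", "kwargs": {
  "commands": [
    [0,0,0,-4,1],
    [0,0,0,-4,1],
    [0,0,0,0,1]
  ]
}}

```text
time_s: 10.05
eef_pos: [505.3, -98.9, 86.0]
tcp_rot: [-0.0, 0.477, 0.879, -0.0]
contact_force: [-0.4, -0.3, -1.3]
gripper_width: 61.9
```

```bash
python3 -c "
from h import *
st([505.5,-98,88])"
```

```text
t 10.05 p [505.3 -98.9  86. ] j [-0.42  0.25  1.87 -0.    1.02 -1.  ] F [-0.4 -0.3 -1.3] M [-0.05  0.02 -0.04] w 61.9 yawx 123.0 tilt [-0. -0. -1.]
tool shift [ 0.6  0.6 -2. ]
```

>>> {"fn": "play_rows", "kwargs": {
  "commands": [
    [0,0,1.5,0,1],
    [0,0,1.5,-1,1],
    [0,0,1,-1,1],
    [0,0,0.5,0,1],
    [0,0,0,0,1],
    [0,0,0,0,1]
  ]
}}

```text
time_s: 10.65
eef_pos: [505.4, -98.9, 81.7]
tcp_rot: [-0.0, 0.461, 0.887, -0.0]
contact_force: [0.9, -0.8, -1.2]
gripper_width: 61.9
```

```bash
python3 -c "
from h import *
st([505.5,-98,81])"
```

```text
t 10.65 p [505.4 -98.9  81.7] j [-0.42  0.25  1.87 -0.    1.01 -1.04] F [ 0.9 -0.8 -1.2] M [-0.18 -0.04 -0.02] w 61.9 yawx 125.1 tilt [-0. -0. -1.]
tool shift [0.7 0.5 0.7]
```

>>> {"fn": "play_rows", "kwargs": {
  "commands": [
    [0,0,0.6,0,1],
    [0,0,0.4,0,1],
    [0,0,0,5,1],
    [0,0,0,5,1],
    [0,0,0.2,5,1],
    [0,0,0.2,5,1],
    [0,0,0.2,5,1],
    [0,0,0.2,5,1],
    [0,0,0,0,1]
  ]
}}

```text
time_s: 11.55
eef_pos: [505.5, -98.7, 80.0]
tcp_rot: [-0.0, 0.675, 0.737, 0.0]
contact_force: [0.8, 0.6, 1.3]
gripper_width: 61.7
```

```bash
python3 -c "
from h import *
st([505.5,-98,81])"
```

```text
t 11.55 p [505.5 -98.7  80. ] j [-0.42  0.26  1.88  0.    1.01 -0.51] F [0.8 0.6 1.3] M [-0.12  0.06 -0.02] w 61.7 yawx 95.0 tilt [ 0.  0. -1.]
tool shift [ 0.7  0.1 -1. ]
```

>>> {"fn": "play_rows", "kwargs": {
  "commands": [
    [0,0,0.3,5,1],
    [0,0,0.3,5,1],
    [0,0,0.4,5,1],
    [0,0,0.4,5,1],
    [0,0,0.3,5,1],
    [0,0,0.3,5,1],
    [0,0,0,0,1]
  ]
}}

```text
time_s: 12.25
eef_pos: [505.7, -98.9, 78.2]
tcp_rot: [0.0, 0.843, 0.538, 0.0]
contact_force: [-0.6, 0.6, 1.6]
gripper_width: 61.6
```

```bash
python3 -c "
from h import *
st([505.5,-98,81])"
```

```text
t 12.25 p [505.7 -98.9  78.2] j [-0.42  0.26  1.88  0.    1.01  0.01] F [-0.6  0.6  1.6] M [-0.04  0.15  0.02] w 61.6 yawx 65.2 tilt [ 0.001 -0.    -1.   ]
tool shift [ 0.7 -0.5 -2.8]
```

>>> {"fn": "play_rows", "kwargs": {
  "commands": [
    [0,0,0.2,4,1],
    [0,0,0.2,4,1],
    [0,0,0.1,4,1],
    [0,0,0,0,1]
  ]
}}

```text
time_s: 12.65
eef_pos: [505.6, -98.9, 77.7]
tcp_rot: [0.0, 0.894, 0.448, 0.0]
contact_force: [0.3, -0.1, 1.9]
gripper_width: 61.7
```

```bash
python3 -c "
from h import *
st([505.5,-98,81])"
```

```text
t 12.65 p [505.6 -98.9  77.7] j [-0.42  0.26  1.88  0.    1.01  0.22] F [ 0.3 -0.1  1.9] M [-0.09  0.07 -0.08] w 61.7 yawx 53.2 tilt [ 0. -0. -1.]
tool shift [ 0.6 -0.6 -3.3]
```

>>> {"fn": "play_rows", "kwargs": {
  "commands": [
    [0,0,0,2,1],
    [0,0,0,1,1],
    [0,0,0,0,1]
  ]
}}

```text
time_s: 12.95
eef_pos: [505.6, -98.9, 77.6]
tcp_rot: [0.0, 0.905, 0.424, 0.0]
contact_force: [-0.4, 0.4, 2.5]
gripper_width: 62.2
```

```bash
python3 -c "
from h import *
st()"
```

```text
t 12.95 p [505.6 -98.9  77.6] j [-0.42  0.26  1.88  0.    1.01  0.27] F [-0.4  0.4  2.5] M [-0.02  0.1  -0.01] w 62.2 yawx 50.2 tilt [ 0. -0. -1.]
```

>>> {"fn": "play_rows", "kwargs": {
  "commands": [
    [0,0,0,2,1],
    [0,0,0,1,1],
    [0,0,0,0,1]
  ]
}}

```text
time_s: 13.25
eef_pos: [505.8, -99.3, 77.7]
tcp_rot: [0.001, 0.917, 0.4, 0.0]
contact_force: [1.3, -3.4, 2.2]
gripper_width: 61.6
```

```bash
python3 -c "
from h import *
st()"
```

```text
t 13.25 p [505.8 -99.3  77.7] j [-0.42  0.26  1.88 -0.    1.    0.32] F [ 1.3 -3.4  2.2] M [-0.48 -0.07  0.  ] w 61.6 yawx 47.2 tilt [ 0.001 -0.001 -1.   ]
```

>>> {"fn": "play_rows", "kwargs": {
  "commands": [
    [0,0,0,1.5,1],
    [0,0,0,1,1],
    [0,0,0,0,1]
  ]
}}

```text
time_s: 13.55
eef_pos: [505.4, -99.0, 77.5]
tcp_rot: [0.0, 0.925, 0.379, -0.0]
contact_force: [-0.1, -3.0, 2.5]
gripper_width: 61.8
```

```bash
python3 -c "
from h import *
st()"
```

```text
t 13.55 p [505.4 -99.   77.5] j [-0.42  0.26  1.88 -0.    1.01  0.37] F [-0.1 -3.   2.5] M [-0.57  0.22  0.09] w 61.8 yawx 44.6 tilt [-0. -0. -1.]
```

>>> {"fn": "play_rows", "kwargs": {
  "commands": [
    [0,0,0,1.5,1],
    [0,0,0,1,1],
    [0,0,0,0,1]
  ]
}}

```text
time_s: 13.85
eef_pos: [505.2, -98.7, 77.4]
tcp_rot: [-0.0, 0.933, 0.359, -0.0]
contact_force: [-1.3, -2.8, 5.0]
gripper_width: 61.7
```

```bash
python3 -c "
from h import *
st()
im,d=ctrl.get_image('scene')
b=cv2.resize(im[165:245,300:360],(450,600),interpolation=cv2.INTER_CUBIC)
cv2.imwrite('pics/closed.png',b[...,::-1])"
```

```text
t 13.85 p [505.2 -98.7  77.4] j [-0.42  0.26  1.88 -0.    1.01  0.41] F [-1.3 -2.8  5. ] M [-0.39  0.36  0.11] w 61.7 yawx 42.0 tilt [-0.001  0.    -1.   ]
```

View pics/closed.png

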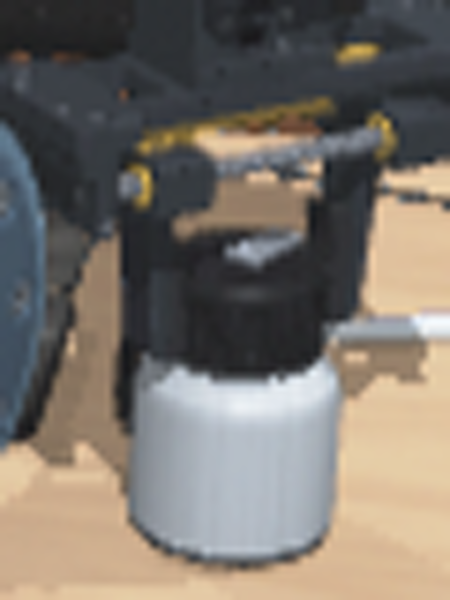

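>>> {"fn": "play_rows", "kwargs": {
  "commands": [
    [-0.3,0.3,0,1.5,1],
    [0,0,0,1.5,1],
    [0,0,0,0,1],
    [0,0,0,0,1]
  ]
}}

```text
time_s: 14.3
eef_pos: [505.3, -98.9, 77.3]
tcp_rot: [-0.0, 0.942, 0.334, -0.0]
contact_force: [-2.2, 0.0, 4.9]
gripper_width: 61.9
```

```bash
python3 -c "
from h import *
st()"
```

```text
t 14.3 p [505.3 -98.9  77.3] j [-0.42  0.26  1.88  0.    1.01  0.46] F [-2.2  0.   4.9] M [0.09 0.37 0.12] w 61.9 yawx 39.1 tilt [-0.     0.001 -1.   ]
```

>>> {"fn": "play_rows", "kwargs": {
  "commands": [
    [0,0,0,1.5,1],
    [0,0,0,1.5,1],
    [0,0,0,0,1],
    [0,0,0,0,1]
  ]
}}

```text
time_s: 14.7
eef_pos: [505.4, -99.1, 77.3]
tcp_rot: [-0.0, 0.951, 0.31, 0.0]
contact_force: [-1.6, 0.9, 3.1]
gripper_width: 61.9
```

```bash
python3 -c "
from h import *
st()"
```

```text
t 14.7 p [505.4 -99.1  77.3] j [-0.42  0.26  1.88  0.    1.01  0.52] F [-1.6  0.9  3.1] M [0.15 0.23 0.13] w 61.9 yawx 36.1 tilt [-0.  0. -1.]
```

>>> {"fn": "play_rows", "kwargs": {
  "commands": [
    [0,0,0,0,-1],
    [0,0,0,0,-1],
    [0,0,0,0,-1],
    [0,0,0,0,-1],
    [0,0,0,0,-1],
    [0,0,-10,0,-1],
    [0,0,-25,0,-1],
    [0,0,-25,0,-1],
    [0,0,-10,0,-1],
    [10,-13,0,0,-1]
  ]
}}

```text
time_s: 15.7
eef_pos: [507.4, -84.5, 149.9]
tcp_rot: [0.002, 0.951, 0.309, 0.002]
contact_force: [-0.5, 0.1, -0.2]
gripper_width: 88.2
```

>>> {"fn": "play_rows", "kwargs": {
  "commands": [
    [20,-28,0,0,-1],
    [25,-35,0,0,-1],
    [28,-38,0,0,-1],
    [28,-38,0,0,-1],
    [25,-35,0,0,-1],
    [12,-16,0,0,-1],
    [0,0,0,0,-1],
    [0,0,0,0,-1]
  ]
}}

```text
time_s: 16.5
eef_pos: [505.2, 151.9, 147.2]
tcp_rot: [0.0, 0.951, 0.31, -0.0]
contact_force: [0.3, 0.2, -0.1]
gripper_width: 88.3
```

```bash
python3 - <<'E'
from h import *
st()
im,d=ctrl.get_image("top"); np.savez("top2.npz",im=im,d=d)
a=cv2.resize(im[185:240,310:365],(480,480),interpolation=cv2.INTER_CUBIC)
im2,_=ctrl.get_image("scene"); np.savez("scene2.npz",im=im2)
b=cv2.resize(im2[180:245,305:360],(406,480),interpolation=cv2.INTER_CUBIC)
o=np.hstack([a,b])[:,:800]; o=np.clip(o*1.4,0,255).astype(np.uint8)
cv2.imwrite("pics/closed2.png",o[...,::-1])
E
```

```text
t 16.5 p [505.2 151.9 147.2] j [ 0.07  0.18  1.81 -0.    1.16  1.01] F [ 0.3  0.2 -0.1] M [-0.04  0.12 -0.04] w 88.3 yawx 36.2 tilt [-0. -0. -1.]
```

View pics/closed2.png

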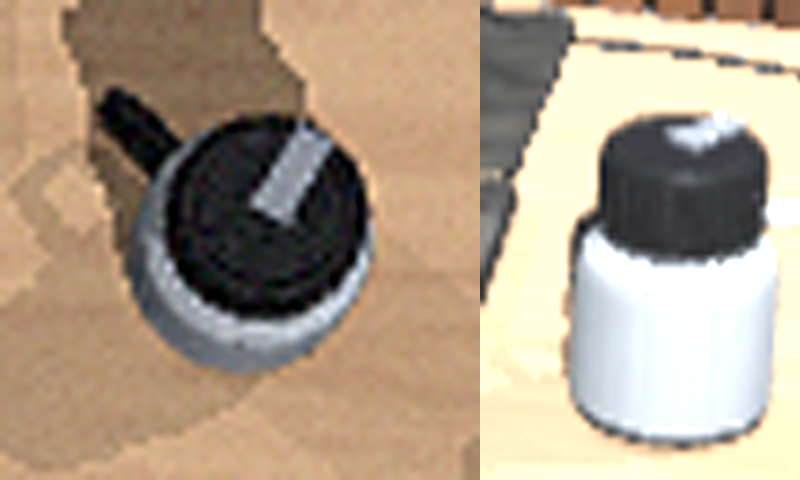

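```bash
python3 - <<'E'
from h import *
for f in("top0.npz","top2.npz"):
    im=np.load(f)["im"]; g=im.max(2).astype(float); sat=im.max(2).astype(int)-im.min(2)
    win=np.zeros((420,560),bool); win[192:207,318:332]=1
    if f=="top2.npz": win[:,329:]=0
    v,u=np.nonzero((g<45)&win); T=np.array([unproj("top",a,b,55) for a,b in zip(u,v)]); mu=T.mean(0)
    a=np.linalg.svd(T-mu)[2][0]; c=np.array([505.5,-98.5])
    print("handle",len(u),mu.round(1),np.degrees(np.arctan2(*(mu-c)[::-1])).round(1),"axis",np.degrees(np.arctan2(a[1],a[0])).round(1))
win=np.zeros((420,560),bool); win[197:211,337:350]=1
m=win&(g>70)&(sat<30); k,L,s_,_=cv2.connectedComponentsWithStats(m.astype(np.uint8)); m=L==1+s_[1:,4].argmax()
v,u=np.nonzero(m); T=np.array([unproj("top",a,b,110) for a,b in zip(u,v)]); mu=T.mean(0); a=np.linalg.svd(T-mu)[2][0]
print("tab",len(u),mu,np.degrees(np.arctan2(*(mu-c)[::-1])),np.degrees(np.arctan2(a[1],a[0])))
# lid silhouette height / position
win[:]=0; win[194:225,326:356]=1
lab=((g<60)|m)&win; k,L,s_,_=cv2.connectedComponentsWithStats(lab.astype(np.uint8)); lm=L==1+s_[1:,4].argmax()
print("lid",fit("top",lm,[505,-98],[(30.5,76,108)]),lm.sum())
im=np.load("scene2.npz")["im"]; g=im.max(2)
print("scene col lid rows", [(c,np.nonzero(g[190:225,c]<70)[0]+190) for c in(326,329,332,335)])
for z0 in(74,78):
  q=pj("scene",ring((505.5,-98.5),30.5,z0)); print(z0,"lower front edge row",q[:,1].max().round(1)," top back", pj("scene",ring((505.5,-98.5),30.5,z0+34))[:,1].min().round(1))
E
```

```text
handle 54 [535.  -55.9] 55.3 axis -126.4
handle 48 [541.6 -60.3] 46.6 axis -149.5
tab 52 [ 517.77903951 -105.15429387] -28.454282355316852 146.83960076651468
lid (array([506.42390592, -97.25309546]), np.float64(21.9375)) 434
scene col lid rows [(326, array([197, 198, 199, 200, 201, 202, 203, 204, 205, 206, 207, 208, 209,
       210, 211, 212, 213])), (329, array([196, 197, 198, 199, 200, 201, 202, 203, 204, 205, 206, 207, 208,
       209, 210, 211, 212, 213, 214])), (332, array([196, 200, 201, 202, 205, 206, 207, 208, 209, 210, 211, 212, 213,
       214])), (335, array([200, 201, 202, 203, 204, 205, 206, 207, 208, 209, 210, 211, 212,
       213, 214]))]
74 lower front edge row 215.2  top back 194.5
78 lower front edge row 213.8  top back 193.1
```

>>> {"fn": "play_rows", "kwargs": {
  "commands": [
    [-10,13.7,0,0,-1],
    [-20,28,0,0,-1],
    [-26,35,0,0,-1],
    [-28,38,0,0,-1],
    [-28,38,0,0,-1],
    [-24,34,0,0,-1],
    [-11.9,15.9,0,0,-1],
    [0,0,0,0,-1],
    [0,0,0,0,-1],
    [0,0,0,0,-1]
  ]
}}

```text
time_s: 17.6
eef_pos: [504.9, -98.4, 147.3]
tcp_rot: [-0.0, 0.951, 0.31, -0.0]
contact_force: [1.2, -0.7, 0.2]
gripper_width: 87.9
```

```bash
python3 -c "
from h import *
st([505.5,-98.9,78])"
```

```text
t 17.6 p [504.9 -98.4 147.3] j [-0.42  0.15  1.84  0.    1.15  0.52] F [ 1.2 -0.7  0.2] M [-0.05  0.09  0.  ] w 87.9 yawx 36.1 tilt [-0.  0. -1.]
tool shift [ 0.2  0.8 69.3]
```

>>> {"fn": "play_rows", "kwargs": {
  "commands": [
    [0.2,0.6,12,0,-1],
    [0,0,25,0,-1],
    [0,0,20,0,-1],
    [0,0,9,0,-1],
    [0,0,3,0,-1],
    [0,0,0,0,-1],
    [0,0,0,0,-1],
    [0,0,0,0,-1]
  ]
}}

```text
time_s: 18.4
eef_pos: [506.5, -99.5, 79.3]
tcp_rot: [0.001, 0.951, 0.31, 0.001]
contact_force: [-0.1, -0.2, 0.2]
gripper_width: 88.5
```

>>> {"fn": "play_rows", "kwargs": {
  "commands": [
    [0,0,0,0,1],
    [0,0,0,0,1],
    [0,0,0,0,1],
    [0,0,0,0,1],
    [0,0,0,0,1],
    [0,0,0,0,1],
    [0,0,0,0,1],
    [0,0,0,0,1],
    [0,0,0,0,1],
    [0,0,0,0,1]
  ]
}}

```text
time_s: 19.4
eef_pos: [505.7, -99.2, 78.4]
tcp_rot: [-0.0, 0.951, 0.31, -0.0]
contact_force: [-0.7, -0.0, 2.8]
gripper_width: 61.7
```

```bash
python3 -c "
from h import *
st([443,-279,120])"
```

```text
t 19.4 p [505.7 -99.2  78.4] j [-0.42  0.26  1.87 -0.    1.01  0.52] F [-0.7 -0.   2.8] M [0.05 0.4  0.03] w 61.7 yawx 36.1 tilt [-0. -0. -1.]
tool shift [-156.6  108.3  -41.6]
```

>>> {"fn": "play_rows", "kwargs": {
  "commands": [
    [0,0,-2,0,1],
    [0,0,-4,0,1],
    [0,0,-6,0,1],
    [0,0,-8,0,1],
    [0,0,-8,0,1],
    [0,0,-6,0,1],
    [0,0,-4,0,1],
    [0,0,-2,0,1],
    [0,0,0,0,1],
    [0,0,0,0,1]
  ]
}}

```text
time_s: 20.4
eef_pos: [505.6, -99.2, 118.2]
tcp_rot: [-0.0, 0.951, 0.31, -0.0]
contact_force: [0.7, 0.9, -8.7]
gripper_width: 61.5
```

```bash
python3 -c "
from h import *
st([443,-279,120])"
```

```text
t 20.4 p [505.6 -99.2 118.2] j [-0.42  0.2   1.86 -0.    1.09  0.52] F [ 0.7  0.9 -8.7] M [-0.02  0.16 -0.06] w 61.5 yawx 36.1 tilt [-0.  0. -1.]
tool shift [-156.5  108.5   -1.8]
```

>>> {"fn": "play_rows", "kwargs": {
  "commands": [
    [-5,3.5,0,0,1],
    [-12,8,0,0,1],
    [-18,12.5,0,0,1],
    [-23,16,0,0,1],
    [-25,17,0,0,1],
    [-25,17.5,0,0,1],
    [-21,14.5,0,0,1],
    [-15,10.5,0,0,1],
    [-9,6.5,0,0,1],
    [-3.5,2.5,0,0,1]
  ]
}}

```text
time_s: 21.4
eef_pos: [442.4, -280.6, 118.4]
tcp_rot: [0.0, 0.951, 0.309, -0.0]
contact_force: [-0.2, 0.5, -9.7]
gripper_width: 61.3
```

>>> {"fn": "play_rows", "kwargs": {
  "commands": [
    [0,0,0,0,1],
    [0,0,0,0,1],
    [0,0,3,0,1],
    [0,0,6,0,1],
    [0,0,8,0,1],
    [0,0,6,0,1],
    [0,0,4,0,1],
    [0,0,2,0,1],
    [0,0,0,0,1],
    [0,0,0,0,1]
  ]
}}

```text
time_s: 22.4
eef_pos: [443.3, -279.3, 89.6]
tcp_rot: [0.0, 0.951, 0.31, 0.0]
contact_force: [-0.2, -0.8, -8.1]
gripper_width: 61.5
```

```bash
python3 -c "
from h import *
st([443,-279,83.4])"
```

```text
t 22.4 p [ 443.3 -279.3   89.6] j [-0.79  0.26  1.85 -0.    1.03  0.15] F [-0.2 -0.8 -8.1] M [-0.03  0.06 -0.03] w 61.5 yawx 36.1 tilt [ 0. -0. -1.]
tool shift [-0.1 -0.4  6.2]
```

>>> {"fn": "play_rows", "kwargs": {
  "commands": [
    [0,0,2,0,1],
    [0,0,2,0,1],
    [0,0,1,0,1],
    [0,0,0.5,0,1],
    [0,0,0.5,0,1],
    [0,0,0,0,1],
    [0,0,0,0,1]
  ]
}}

```text
time_s: 23.1
eef_pos: [443.2, -279.1, 83.7]
tcp_rot: [0.0, 0.951, 0.31, -0.0]
contact_force: [-2.5, 2.1, -3.9]
gripper_width: 61.7
```

```bash
python3 -c "
from h import *
st([443,-279,83.4])"
```

```text
t 23.1 p [ 443.2 -279.1   83.7] j [-0.79  0.27  1.85 -0.    1.02  0.15] F [-2.5  2.1 -3.9] M [0.25 0.45 0.03] w 61.7 yawx 36.1 tilt [-0. -0. -1.]
tool shift [-0.1 -0.2  0.3]
```

Touching; lower a little more, release, lift and retreat toward the left.

>>> {"fn": "play_rows", "kwargs": {
  "commands": [
    [0,0,0.4,0,1],
    [0,0,0.2,0,1],
    [0,0,0,0,1],
    [0,0,0,0,-1],
    [0,0,0,0,-1],
    [0,0,0,0,-1],
    [0,0,0,0,-1],
    [0,0,0,0,-1],
    [0,0,0,0,-1],
    [0,0,0,0,-1]
  ]
}}

```text
time_s: 24.1
eef_pos: [443.2, -279.1, 82.8]
tcp_rot: [0.0, 0.951, 0.31, 0.0]
contact_force: [-0.4, 0.6, -0.3]
gripper_width: 88.2
```

>>> {"fn": "play_rows", "kwargs": {
  "commands": [
    [0,0,-8,0,-1],
    [0,0,-20,0,-1],
    [0,0,-30,0,-1],
    [0,0,-20,0,-1],
    [0,0,-5,0,-1],
    [10,-15,0,0,-1],
    [20,-30,0,0,-1],
    [25,-38,0,0,-1],
    [25,-38,0,0,-1],
    [25,-38,0,0,-1]
  ]
}}

```text
time_s: 25.1
eef_pos: [432.5, -85.7, 164.1]
tcp_rot: [-0.001, 0.951, 0.309, -0.001]
contact_force: [0.3, 0.3, -0.1]
gripper_width: 87.9
```

>>> {"fn": "play_rows", "kwargs": {
  "commands": [
    [25,-35,0,0,-1],
    [18,-20,0,0,-1],
    [0,0,0,0,-1],
    [0,0,0,0,-1],
    [0,0,0,0,-1]
  ]
}}

```text
time_s: 25.6
eef_pos: [436.2, -19.4, 165.2]
tcp_rot: [-0.0, 0.951, 0.309, -0.001]
contact_force: [0.1, 0.3, 0.6]
gripper_width: 87.8
```

```bash
python3 - <<'E'
from h import *
st()
im,d=ctrl.get_image("top"); im2,_=ctrl.get_image("scene")
u,v=map(int,proj("top",[443,-279,60])); u2,v2=map(int,proj("scene",[443,-279,50]))
a=cv2.resize(im[v-30:v+30,u-30:u+30],(400,400),interpolation=cv2.INTER_CUBIC)
b=cv2.resize(im2[v2-40:v2+40,u2-40:u2+40],(400,400),interpolation=cv2.INTER_CUBIC)
k=lambda q,n,r,z,col,o,s:cv2.polylines(q,[((pj(n,ring((443.2,-279.1),r,z))-o+.5)*s).astype(np.int32)],True,col)
k(b,"scene",36,5,(255,0,0),[u2-40,v2-40],5); k(b,"scene",30.5,113,(0,255,0),[u2-40,v2-40],5)
cv2.imwrite("pics/final.png",np.hstack([a,b])[...,::-1])
z=np.load("top0.npz")["im"]; df=np.abs(im.astype(int)-z).max(2)
c=lambda p:[int(x) for x in proj("top",p)]
print("moved px: mouse",(df[148:190,380:412]>60).sum(),"stapler",(df[145:178,150:198]>60).sum(),"notes",(df[270:310,385:425]>60).sum(),"glue",(df[133:155,200:218]>60).sum())
E
```

```text
t 25.6 p [436.2 -19.4 165.2] j [-0.32 -0.05  2.01 -0.    1.18  0.62] F [0.1 0.3 0.6] M [-0.06  0.11 -0.02] w 87.8 yawx 36.1 tilt [-0.001  0.    -1.   ]
moved px: mouse 0 stapler 28 notes 0 glue 2
```

View pics/final.png

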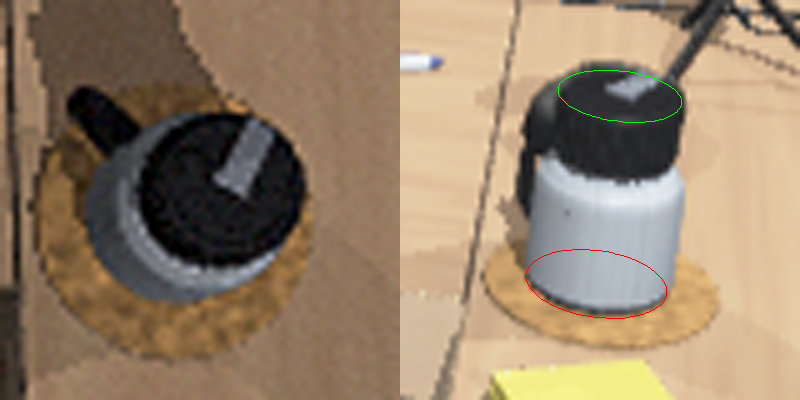

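```bash
python3 - <<'E'
from h import *
im,_=ctrl.get_image("top")
for q in(np.load("top0.npz")["im"],im):
    b=q[145:182,145:205].astype(int); m=(b[...,2]>b[...,0]+25); v,u=np.nonzero(m); print(m.sum(),u.mean().round(2),v.mean().round(2))
ctrl.hand_in()
E
```

```text
434 29.23 16.99
274 28.06 15.06
the job is handed in; nothing more can be done
```

The mug is closed and stands upright on the coaster. I handed the job in at about 26 s of the 67 s allowed, with the gripper open and clear.

**Closing:**
- I set the lid level on the neck about 30° clockwise of the thread gap. I turned it backward until the upward force vanished and the lid dropped to about 78 mm.
- I then screwed it forward until it hit the stop, with the torque levelling off at about 0.13 N m and the lid about 74 mm up.
- A picture with the gripper away put the tab about 76° clockwise of the handle, which matches the stop.

**Carrying:** Lifted by the lid, it weighed about 8.7 N, so the whole mug came up with it. I set it down at about (443, −279) mm. The last pictures show the lid closed, the mug upright and the whole foot on the coaster.

**Checks that were off or unclear:**
- I kept turning a little past the stop, and the mug slipped round on the desk by about 9°. It did not shift sideways noticeably.
- My before/after comparison for the mouse and sticky notes showed no change, and only 2 pixels for the glue stick.
- The stapler comparison was inconclusive. Its blue patch came out smaller (274 pixels against 434) and its centre moved by 1–2 pixels. I think that is the arm's shadow, because the arm passed above the stapler without recording any contact, but I did not confirm it.

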